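Weigh a jaw casting and sort it as solid or cored

ROBOT

A 6-joint arm with a two-finger parallel gripper is mounted at the origin on the work surface. World frame = base frame: x ahead of the robot, y to its left, z up, the work surface at z = 0. Lengths are in m, angles in rad, forces in N, time in s.
With the tool pointing down it reaches from about 0.225 to 0.875 m from the base axis. Payload 3.4 kg.
Tool frame: the origin (TCP) lies between the finger pads; the fingertips stand 25 mm ahead of it and the grasp point (between the pads) lies 6 mm ahead of it; z points along the fingers, y is the line along which they close (so a half turn about z gives the same grasp; the last joint's range is limited). The gripper opens to 85 mm and grips with 20 to 120 N. Pads are 22 mm wide; open, the fingers measure 114 mm over their backs; the gripper's body (76 mm by 85 mm) begins 54 mm behind the grasp point. The pads swing forward as they close: fully open they stand 13 mm farther back than shut.
Start: joints at [-1.338, 0.276, 1.505, -0, 1.361, -0.121], TCP at [0.199, -0.539, 0.256] pointing down, gripper open.
Joint ranges: [-2.89, 2.89], [-0.75, 2.08], [0.22, 2.7], [-1.18, 4.32], [0.11, 2.71], [-2.7, 2.7]. Speed limits (rad/s): [2.57, 2.57, 3.14, 3.14, 3.14, 3.14].

INTERFACE

Orientations are given as a unit quaternion [w, x, y, z].
In Python, from rig import manip, cams, ticket gives the robot as it stands.
- The arm moves only by the tool step_arm, never from a script. Its argument "increments" is a list of rows, each an object with "dp": the shift along the world's x, y, z each as a share of 0.2 m, from -1 to 1, a list of three; "yaw": the turn about the world's z as a share of 0.15 rad, from -1 to 1; "grip": the opening, from 0 (shut) to 1 (fully open). In form: [{"dp": [tx, ty, tz], "yaw": yaw, "grip": grip}, ...]. A call has 1 to 5 rows; each row shifts and turns the commanded pose from where the row before left it; what a row does not reach is not made up. A row lasts 1/8 s, in which the tool goes at most 62.5 mm and 10.7 degrees, less where a joint would pass 70% of its speed; a pose out of reach is approached as far as the arm can. A call with a number of a shift or a turn outside -1 to 1 is refused whole. A call with a gripper value outside its range is refused whole. The fingers move at their own pace and stop on an object; "squeeze" is the grip in N (left out, the last holds). Time passes only in rows, so rows that do not move let the fingers close. It gives the time, the measured TCP pose, the force, the opening and the grip force at its end, in the units of the state.
- manip.get_state(): the state, without advancing time (a new reading comes with each control period).
- cams.get_image(name): name is "scene" or "top" or "wrist"; returns the picture (480x640x3 uint8, blue, green, red); there is no depth.
- cams.get_calibration(name): a dict with "fx", "fy", "cx", "cy" (pixels), "k1" (the pictures are not rectified: a ray, as slopes to the right and down, at radius r is drawn at 1 + k1 r^2 times it, then the intrinsics apply), "extrinsics" (4x4, takes a point from camera to world coordinates). Camera axes: x right, y up, looking along -z (the intrinsics and any distortion apply to the point x, -y, -z); pixel columns grow to the right and rows downward; lengths in m; the calibration is good to about 2 mm. A picture is of the moment at which its call begins: read the wrist's pose just before it. get_calibration takes no time and is no camera call; for the wrist camera it gives the pose at the moment of the call.
- ticket.sign_off(): hands the job in; it is judged then, once.
The state is a dict: "clock": time; "qpos": joint angles; "qd": joint speeds; "effort": joint torques, N m; "position": TCP position; "ee_rot": TCP orientation; "contact_force": force on the tool from outside, world axes, zero at the start; "moment": the same for the moment, N m; "width": finger opening in m; "gripper_force": force on a finger pad.
Only numpy, scipy, OpenCV 4.12 (cv2) and the standard library are available. Lean on these libraries where they do the work, as an engineer would, in place of code of your own. Each camera call takes 0.05 s, during which the arm holds its last target. There are 200 camera calls.

TASK

Two jaw castings that look the same stand in the rack, one solid and one cored. Take the one nearer the balance, set it on the balance pan, let go and see how the beam settles: a solid casting carries the pan down, a cored one leaves it up; then put it fully home in the nest with the round steel posts if it is solid, or in the nest with the flat wooden end boards if it is cored. Set it down rather than drop it, and leave the other casting in the rack and the pliers, spool and bit box where they are.

Things in the scene. Friction and masses are not known exactly. Their poses are not given: they have to be found in the camera images.
- casting_a_mid (a point): centre (half-way up) of one dark cast block, 56 mm long (its x), 30 mm wide (its y), 48 mm tall (z), standing in one of the rack's two channels; flat upright faces; a 16 mm boss 3 mm high on top is only for looks. It weighs either about 0.5 to 0.62 kg (solid) or about 0.21 to 0.27 kg (cored): nothing on the outside shows which.
- casting_b_mid (a point): centre of the other dark cast block, same size and axes; it is of the other kind. Which of the two stands in which channel varies; the one in the channel nearer the balance is to be weighed and put away, the other stays.
- rack: fixed aluminium rack, origin under its centre; floor 8 mm thick; two channels along its x, at y = -50 mm (nearer the balance) and +50 mm. Each has two cheeks 40 mm long, 8 mm thick, 36 mm apart, 50 mm above the floor (2 mm over the castings' flat top), which cover the castings' long faces; the ends stand out 8 mm and are free, so grip here across the ends (56 mm).
- post_nest_floor (a point): centre of the pocket floor (8 mm above the table) of the fixed steel nest for SOLID castings, known by its four round posts, two at each end, 10 mm thick and 56 mm above the floor. Pocket 62 mm along its x and 38 mm across (y); the long sides have only lips 3 mm high and 5 mm thick, so a casting enters from above, its length along the nest's x (either way round), gripped across its 30 mm width.
- board_nest_floor (a point): centre of the pocket floor (8 mm above the table) of the fixed wooden nest for CORED castings, known by a flat end board at each end, 10 mm thick, 50 mm wide and 56 mm above the floor. Same pocket, lips and axes as the steel nest. The two nests may swap places.
- pan_top (a point): centre of the upper face of the balance's flat round steel pan, 120 mm across, without a rim; it stays level and goes down and up with the beam by about 26 mm in all, between about 107 mm (up) and 81 mm (down) above the table. x axis: along the beam, from the pan towards the pivot, which is 110 mm away; a thin pointer above the pivot reaches 121 mm above the table. The empty pan rests up. It gives way under about 3.7 N (0.38 kg) at its top.
- beam (a joint): tilt of the balance beam in rad: about -0.12 with the pan up (empty, or carrying a cored casting), about +0.12 with the pan down (carrying a solid casting); settles within a second.
- pliers_mid (a point): pliers with blue handles, 170 mm long, 16 mm high, lying on the table: leave alone.
- spool_mid (a point): grey spool, 52 mm across, 32 mm high, on the table: leave alone.
- bit_box_mid (a point): flat black box of bits, 55 x 85 x 22 mm, on the table: leave alone.
Mind the look-alikes: they are no part of the job. What is shaped like the part that bears board_nest_floor but blue or yellow is not meant.

How it is judged:
On the way:
1. the casting from the channel nearer the balance stands on the pan, let go, with the beam settled (((contact force between pan and casting_a above 0.8 N and contact force between the fingers and casting_a below 0.1 N and contact force between the fingers and pan below 0.1 N and velocity of joint beam between -0.05 and 0.05 rad/s and distance of casting_b_mid from where it was at the start of the episode below 0.02 m and y of casting_b_mid in the frame of rack above 0.02 m) or (contact force between pan and casting_b above 0.8 N and contact force between the fingers and casting_b below 0.1 N and contact force between the fingers and pan below 0.1 N and velocity of joint beam between -0.05 and 0.05 rad/s and distance of casting_a_mid from where it was at the start of the episode below 0.02 m and y of casting_a_mid in the frame of rack above 0.02 m))), for 0.3 s.
At the end, for the whole second after the job is handed in: The casting from the nearer channel is in the post nest if over 0.38 kg, else in the board nest: upright within 0.08 rad, centre within 8 mm sideways of the pocket's centre, underside within 4 mm of its floor, let go, at rest. The other is within 20 mm of its start in the far channel (((horizontal distance between casting_a_mid and post_nest_floor below 0.008 m and z of casting_a_mid in the frame of post_nest_floor between 0.02 and 0.028 m and angle between casting_a's own z axis and vertical below 0.08 rad and contact force between post_nest and casting_a above 3.7 N and contact force between the fingers and casting_a below 0.1 N and linear speed of casting_a below 0.02 m/s and distance of casting_b_mid from where it was at the start of the episode below 0.02 m and y of casting_b_mid in the frame of rack above 0.02 m) or (horizontal distance between casting_a_mid and board_nest_floor below 0.008 m and z of casting_a_mid in the frame of board_nest_floor between 0.02 and 0.028 m and angle between casting_a's own z axis and vertical below 0.08 rad and contact force between board_nest and casting_a between 0.8 and 3.7 N and contact force between the fingers and casting_a below 0.1 N and linear speed of casting_a below 0.02 m/s and distance of casting_b_mid from where it was at the start of the episode below 0.02 m and y of casting_b_mid in the frame of rack above 0.02 m) or (horizontal distance between casting_b_mid and post_nest_floor below 0.008 m and z of casting_b_mid in the frame of post_nest_floor between 0.02 and 0.028 m and angle between casting_b's own z axis and vertical below 0.08 rad and contact force between post_nest and casting_b above 3.7 N and contact force between the fingers and casting_b below 0.1 N and linear speed of casting_b below 0.02 m/s and distance of casting_a_mid from where it was at the start of the episode below 0.02 m and y of casting_a_mid in the frame of rack above 0.02 m) or (horizontal distance between casting_b_mid and board_nest_floor below 0.008 m and z of casting_b_mid in the frame of board_nest_floor between 0.02 and 0.028 m and angle between casting_b's own z axis and vertical below 0.08 rad and contact force between board_nest and casting_b between 0.8 and 3.7 N and contact force between the fingers and casting_b below 0.1 N and linear speed of casting_b below 0.02 m/s and distance of casting_a_mid from where it was at the start of the episode below 0.02 m and y of casting_a_mid in the frame of rack above 0.02 m))); the robot touches nothing.
It fails at once if a bystander (pliers, spool or bit box) is shifted by more than 30 mm (distance of any of pliers_mid, spool_mid, bit_box_mid from where it was at the start of the episode above 0.03 m).
It fails at once if a casting is dropped: moving faster than 0.5 m/s while no finger holds it (a free fall of more than about 13 mm) ((linear speed of casting_a above 0.5 m/s and contact force between the fingers and casting_a below 0.1 N) or (linear speed of casting_b above 0.5 m/s and contact force between the fingers and casting_b below 0.1 N)).
It also fails if it takes over 51 s, if anything falls off the work surface, if the arm or the gripper's body presses on something with over 40 N, if the wrist force passes 120 N, or if a joint passes its speed limit or range.

## Working session

There is one attempt and no reset: what is moved stays moved. The work goes in short steps, Python scripts to look and compute and a tool call to move; the robot and the scene stay as the last step left them, time stands still between calls to the robot, and variables do not carry over. Pictures are saved under pics/ and viewed, at most 13 in all, crops included, and the job is handed in when it is done.

Besides the shell and the picture viewer there is one more tool, called in YAML: its name, and indented under it one key for each argument. step_arm: Moves the arm, as the interface text tells. Shift numbers are shares of 0.2 m and turn numbers shares of 0.15 rad, none past 1 either way. Its arguments: {"type":"object","properties":{"increments":{"type":"array"},"squeeze":{"type":"number"}},"required":["increments"]}

```bash
mkdir -p pics
cat > h.py <<'E'
import numpy as np, cv2
from rig import manip, cams, ticket
def ray(c,px):
    x=(px[0]-c["cx"])/c["fx"]; y=(px[1]-c["cy"])/c["fy"]
    u,v=x,y
    for _ in range(20):
        s=1+c["k1"]*(u*u+v*v); u,v=x/s,y/s
    T=np.array(c["extrinsics"]); return T[:3,3], T[:3,:3]@np.array([u,-v,-1.])
def onz(c,px,z):
    o,d=ray(c,px); return (o+d*(z-o[2])/d[2])[:2]
def proj(c,p):
    T=np.array(c["extrinsics"]); q=T[:3,:3].T@(np.array(p)-T[:3,3]); u,v=q[0]/-q[2],-q[1]/-q[2]
    s=1+c["k1"]*(u*u+v*v); return np.array([u*s*c["fx"]+c["cx"],v*s*c["fy"]+c["cy"]])
E
python3 - <<'E'
from h import *
for n in("top","scene"):
    cv2.imwrite(f"pics/{n}0.png",cams.get_image(n)); c=cams.get_calibration(n); print(n,c["fx"],c["k1"],np.round(c["extrinsics"],3).tolist())
s=manip.get_state(); print(s)
E
```

```text
top 452.9532460809931 0.0055267966473914855 [[-0.025, 0.995, -0.097, 0.459], [-1.0, -0.024, 0.011, -0.047], [0.008, 0.097, 0.995, 1.065], [0.0, 0.0, 0.0, 1.0]]
scene 478.02013715671717 0.014448721491061557 [[-0.569, -0.446, 0.691, 1.305], [0.822, -0.29, 0.49, 0.501], [-0.018, 0.847, 0.532, 0.689], [0.0, 0.0, 0.0, 1.0]]
{'clock': 0.1, 'qpos': array([-1.33800293e+00,  2.76533532e-01,  1.50598823e+00, -3.23285854e-06,
        1.36071086e+00, -1.21030557e-01]), 'qd': array([ 0.00086484, -0.00080311, -0.00226342,  0.00157681,  0.00028991,
        0.0017535 ]), 'effort': array([ 1.03810646e-03, -4.17699301e+01, -2.46405762e+01, -2.02143879e-04,
        5.85031608e-03,  1.91898005e-05]), 'position': array([ 0.19910914, -0.53897401,  0.25553246]), 'ee_rot': array([-8.18616417e-04,  9.84391458e-01,  1.75990868e-01, -4.73762087e-05]), 'contact_force': array([ 0.11501464,  0.75842069, -0.50454952]), 'moment': array([-0.00859982, -0.00683508,  0.04051227]), 'gripper_force': 0.0, 'width': 0.08540703449031194}
```

View pics/top0.png

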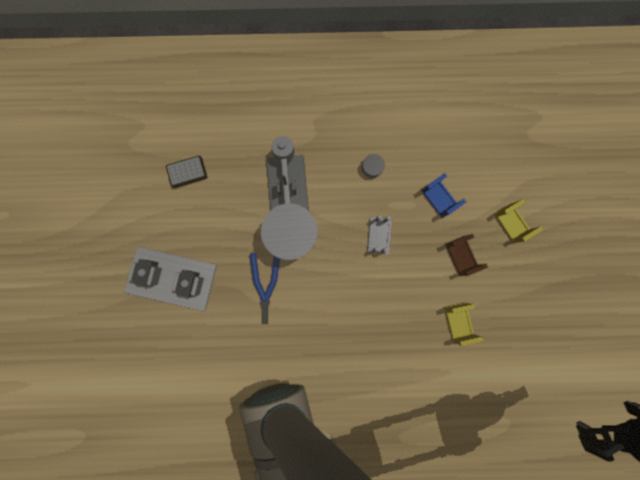

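View pics/scene0.png

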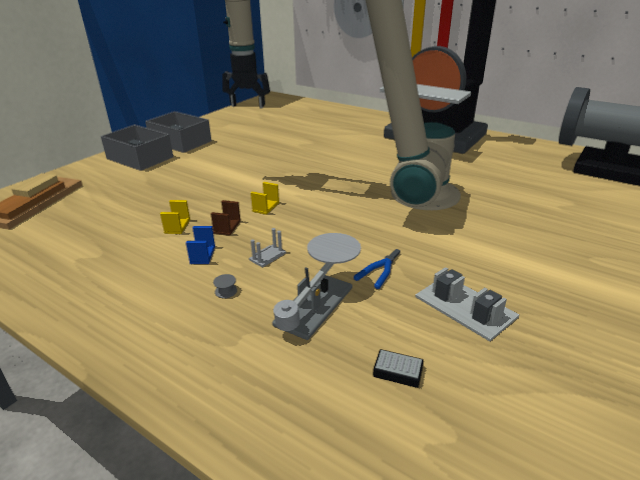

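Top view: the rack is at (170,279), with castings at (188,284), the one nearer the balance, and (147,272). The pan is at (289,232) with the pivot above it, and the steel post nest at (379,235). The board-nest candidates are brown wood at (463,256), blue at (441,197), and yellow at (515,221) and (461,323). By the description I choose brown. The casting candidates are those two dark blocks, plus the bit box at (187,171) and the spool at (373,166), which don't match. I choose (188,284). Close crop next.

Run:
```python
from h import *
im=cv2.imread("pics/top0.png"); c=cams.get_calibration("top")
A=cv2.resize(im[235:325,115:225],None,fx=5,fy=5,interpolation=cv2.INTER_CUBIC)[:,:550]
B=cv2.resize(im[205:285,360:495],None,fx=4,fy=4,interpolation=cv2.INTER_CUBIC)
cv2.imwrite("pics/c1.png",np.vstack([np.pad(A,((0,0),(0,250),(0,0)))[:, :800],])[:450]); 
cv2.imwrite("pics/c2.png",B)
hsv=cv2.cvtColor(im,cv2.COLOR_BGR2HSV)
def rect(m,roi):
    x0,y0,x1,y1=roi; mm=np.zeros(m.shape,np.uint8); mm[y0:y1,x0:x1]=m[y0:y1,x0:x1]
    cs,_=cv2.findContours(mm,0,2); k=max(cs,key=cv2.contourArea); return k,cv2.minAreaRect(k)
grey=((hsv[...,1]<45)&(hsv[...,2]>70)).astype(np.uint8)
k,r=rect(cv2.morphologyEx(grey,cv2.MORPH_CLOSE,np.ones((9,9))),(115,235,225,325)); print("rack",r)
b=cv2.boxPoints(r); w=np.array([onz(c,p,.008) for p in b]); print(w.round(4).tolist(), w.mean(0))
for roi in((125,250,162,295),(168,262,210,305)):
    k,r=rect((hsv[...,2]<70).astype(np.uint8),roi); print("cast",r,onz(c,r[0],.056))
k,r=rect(grey,(255,200,322,262)); e=cv2.fitEllipse(k); print("pan",e,onz(c,e[0],.107))
k,r=rect(grey,(362,210,398,260)); print("post",r,onz(c,r[0],.008))
m=((hsv[...,2]<95)&((hsv[...,0]<12)|(hsv[...,0]>170))).astype(np.uint8)
k,r=rect(m,(440,228,492,282)); print("board",r,onz(c,r[0],.03))
```

```text
rack ((169.9916229248047, 278.4448547363281), (82.8877944946289, 48.31150817871094), 13.172554969787598)
[[0.4326, 0.4006], [0.5406, 0.377], [0.492, 0.1898], [0.3847, 0.2153]] [0.46248048 0.29565086]
cast ((146.31764221191406, 273.0705871582031), (24.29621124267578, 26.03165626525879), 12.52880859375) [0.47516704 0.33224084]
cast ((186.0500030517578, 282.8500061035156), (17.70875358581543, 26.246902465820312), 18.43494987487793) [0.45143318 0.2447091 ]
pan ((288.58880615234375, 229.56993103027344), (54.71765899658203, 61.258644104003906), 8.875130653381348) [0.55877915 0.01329285]
post ((379.2793273925781, 234.14828491210938), (21.67487335205078, 38.28396987915039), 4.763641834259033) [ 0.5531433  -0.19279479]
board ((460.76922607421875, 249.34616088867188), (22.945587158203125, 17.062103271484375), 78.69007110595703) [ 0.51165248 -0.37526966]
```

View pics/c1.png

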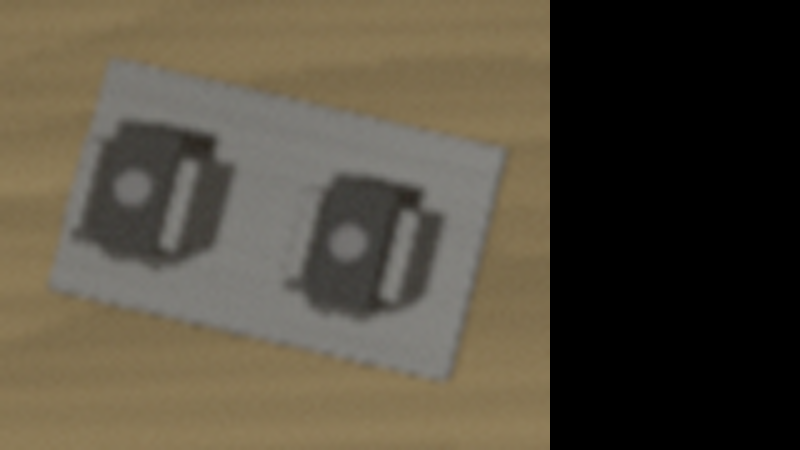

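View pics/c2.png

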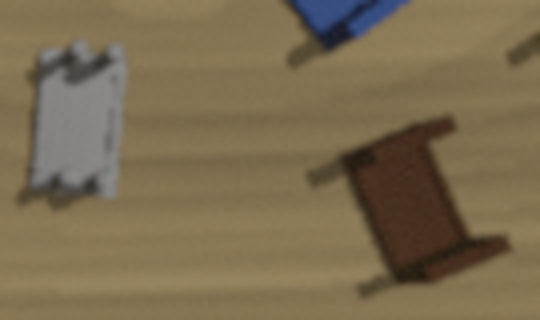

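The crops show two identical blocks in the rack, with the nearer block's boss at about (184.6,283.4). The steel nest with its posts is at (379,235), and the brown boards stand at both ends of a plain floor at (462,255). Moving above the nearer casting.

step_arm:
  increments:
    - {"dp":[0.09,0.28,0],"yaw":0.46,"grip":1}
    - {"dp":[0.09,0.28,0],"yaw":0.46,"grip":1}
    - {"dp":[0.09,0.28,0],"yaw":0.46,"grip":1}
    - {"dp":[0.09,0.28,0],"yaw":0.46,"grip":1}
    - {"dp":[0.09,0.28,0],"yaw":0.46,"grip":1}

```text
clock: 0.72
position: [0.2894, -0.2574, 0.2561]
ee_rot: [-0.0, 0.939, 0.343, 0.0]
contact_force: [0.5, -1.3, 1.1]
width: 0.0857
gripper_force: 0.0
```

step_arm:
  increments:
    - {"dp":[0.09,0.28,0],"yaw":0.46,"grip":1}
    - {"dp":[0.09,0.28,0],"yaw":0.46,"grip":1}
    - {"dp":[0.09,0.28,0],"yaw":0.46,"grip":1}
    - {"dp":[0.09,0.28,0],"yaw":0.46,"grip":1}
    - {"dp":[0.09,0.28,0],"yaw":0.46,"grip":1}

```text
clock: 1.35
position: [0.3793, 0.0224, 0.2563]
ee_rot: [0.0, 0.866, 0.5, 0.0]
contact_force: [0.8, -0.2, -0.1]
width: 0.0855
gripper_force: 0.0
```

step_arm:
  increments:
    - {"dp":[0.09,0.28,0],"yaw":0.46,"grip":1}
    - {"dp":[0.09,0.28,0],"yaw":0.46,"grip":1}
    - {"dp":[0.09,0.28,0],"yaw":0.46,"grip":1}
    - {"dp":[0.09,0.28,0],"yaw":0.46,"grip":1}
    - {"dp":[0,0,0],"yaw":0,"grip":1}

```text
clock: 1.98
position: [0.4519, 0.248, 0.2554]
ee_rot: [-0.001, 0.789, 0.615, 0.0]
contact_force: [0.1, -0.2, -0.3]
width: 0.0855
gripper_force: 0.0
```

Run:
```python
from h import *
c=cams.get_calibration("top")
print("boss top",onz(c,(184.6,283.4),.059),"far",onz(c,(141.6,272.6),.059))
im=cams.get_image("top"); cv2.imwrite("pics/top1.png",im)
s=manip.get_state(); c=cams.get_calibration("wrist"); w=cams.get_image("wrist")
print(s["clock"],s["position"],s["ee_rot"],s["contact_force"],s["qpos"])
for p in[(.450,.247,.059),]: print(proj(c,p))
cv2.imwrite("pics/w1.png",w); print(np.round(c["extrinsics"],3).tolist())
```

```text
boss top [0.4503337  0.24701432] far [0.47641543 0.34146412]
2.025 [0.45096188 0.24585938 0.25540054] [-1.16182564e-04  7.89142110e-01  6.14209853e-01 -9.86952086e-04] [ 0.58420386  0.3107509  -0.57227716] [ 3.63847898e-01  1.84910892e-01  1.63121207e+00 -3.67351754e-04
  1.32742501e+00  6.11963722e-01]
[317.06041239 214.95113825]
[[0.969, 0.233, 0.076, 0.47], [-0.245, 0.924, 0.293, 0.321], [-0.002, -0.303, 0.953, 0.373], [0.0, 0.0, 0.0, 1.0]]
```

View pics/w1.png

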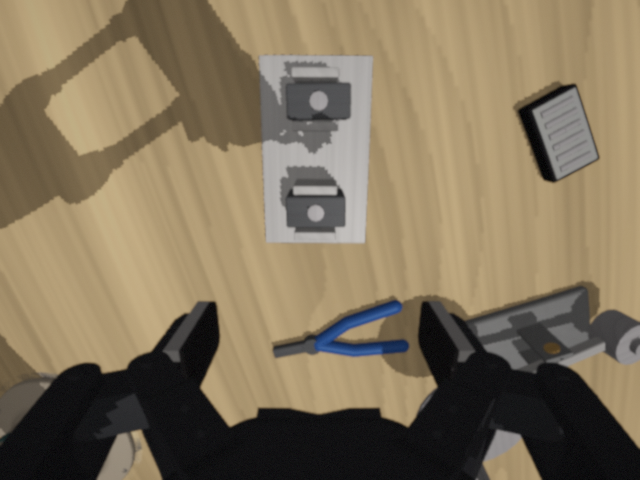

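The wrist view shows the nearer casting's boss at (316,213), against a prediction of (317,215). Position and yaw are good, so I descend and grip across the ends.

step_arm:
  increments:
    - {"dp":[-0.005,0.01,-0.25],"yaw":0,"grip":1}
    - {"dp":[0,0,-0.25],"yaw":0,"grip":1}
    - {"dp":[0,0,-0.25],"yaw":0,"grip":1}
    - {"dp":[0,0,-0.2],"yaw":0,"grip":1}
    - {"dp":[0,0,-0.1],"yaw":0,"grip":1}

```text
clock: 2.7
position: [0.4483, 0.244, 0.0445]
ee_rot: [-0.0, 0.791, 0.612, -0.002]
contact_force: [-0.5, -0.6, 0.4]
width: 0.0859
gripper_force: 0.0
```

step_arm:
  increments:
    - {"dp":[0,0,0],"yaw":0,"grip":0.6}
    - {"dp":[0,0,0],"yaw":0,"grip":0.5}
    - {"dp":[0,0,0],"yaw":0,"grip":0.5}
    - {"dp":[0,0,0],"yaw":0,"grip":0.4}
    - {"dp":[0,0,0],"yaw":0,"grip":0.4}
  squeeze: 60

```text
clock: 3.32
position: [0.4506, 0.2462, 0.0473]
ee_rot: [0.001, 0.79, 0.613, 0.0]
contact_force: [0.3, -2.8, 7.1]
width: 0.0555
gripper_force: 66.6
```

step_arm:
  increments:
    - {"dp":[0,0,0.05],"yaw":0,"grip":0.4}
    - {"dp":[0,0,0.15],"yaw":0,"grip":0.4}
    - {"dp":[0,0,0.25],"yaw":0,"grip":0.4}
    - {"dp":[0,0,0.25],"yaw":0,"grip":0.4}
    - {"dp":[0,0,0.1],"yaw":0,"grip":0.4}

```text
clock: 3.95
position: [0.4513, 0.2475, 0.2095]
ee_rot: [0.0, 0.79, 0.613, 0.003]
contact_force: [0.1, -0.7, -5.7]
width: 0.0553
gripper_force: 66.2
```

Run:
```python
from h import *
s=manip.get_state(); print(s["clock"],s["position"],s["contact_force"],s["width"],s["gripper_force"])
im=cv2.imread("pics/top0.png"); c=cams.get_calibration("top"); hsv=cv2.cvtColor(im,cv2.COLOR_BGR2HSV)
def big(m,roi):
    x0,y0,x1,y1=roi; mm=np.zeros(m.shape,np.uint8); mm[y0:y1,x0:x1]=m[y0:y1,x0:x1]
    return max(cv2.findContours(mm,0,1)[0],key=cv2.contourArea)
grey=((hsv[...,1]<45)&(hsv[...,2]>70)).astype(np.uint8)
o=cv2.morphologyEx(grey,cv2.MORPH_OPEN,cv2.getStructuringElement(2,(25,25)))
k=big(o,(255,195,325,268)); e=cv2.fitEllipse(k); print("pan",e,onz(c,e[0],.107), cv2.minEnclosingCircle(k))
k=big(grey,(270,135,297,160)); (x,y),r=cv2.minEnclosingCircle(k); print("cw",x,y,r,onz(c,(x,y),.1))
# nests: wooden floor / steel floor corners
for n,px in dict(st=[(362+0,0)]).items(): pass
f=lambda q:(360+q[0]/4,205+q[1]/4)
# crop corners of steel floor (c2.png) and board floor
print("steel",[onz(c,f(q),.008).round(4).tolist() for q in((42,52),(122,65),(112,195),(32,188))])
print("board tops z.064",[onz(c,f(q),.064).round(4).tolist() for q in((452,122),(508,243))])
print("board floor",[onz(c,f(q),.008).round(4).tolist() for q in((350,165),(428,140),(467,240),(393,272))])
```

```text
3.95 [0.45126808 0.24749867 0.20947352] [ 0.0508811  -0.65054912 -5.68765803] 0.05528286293574993 66.1869478225708
pan ((288.97979736328125, 229.01629638671875), (53.87248229980469, 62.819969177246094), 16.005029678344727) [0.55994125 0.01244147] ((289.0, 227.0), 32.89386749267578)
cw 282.6764831542969 147.08824157714844 11.432525634765625 [0.74039314 0.02331921]
steel [[0.5918, -0.1736], [0.5829, -0.2203], [0.5067, -0.2114], [0.5119, -0.1649]]
board tops z.064 [[0.54, -0.3934], [0.4723, -0.4205]]
board floor [[0.5208, -0.3515], [0.5343, -0.3981], [0.4753, -0.4175], [0.4579, -0.3733]]
```

Lifting shows about 5.7 N of weight, so it is probably solid, but the beam will decide. Carrying it to the pan.

step_arm:
  increments:
    - {"dp":[0.1,-0.23,0],"yaw":0.17,"grip":0.4}
    - {"dp":[0.1,-0.24,0],"yaw":0.17,"grip":0.4}
    - {"dp":[0.11,-0.24,0],"yaw":0.18,"grip":0.4}
    - {"dp":[0.11,-0.23,0],"yaw":0.18,"grip":0.4}
    - {"dp":[0.1,-0.23,0],"yaw":0.17,"grip":0.4}

```text
clock: 4.58
position: [0.5544, 0.0115, 0.2059]
ee_rot: [-0.001, 0.748, 0.664, 0.0]
contact_force: [0.7, 0.7, -5.3]
width: 0.0553
gripper_force: 66.0
```

step_arm:
  increments:
    - {"dp":[0,0,0],"yaw":0,"grip":0.4}
    - {"dp":[0,0,-0.12],"yaw":0,"grip":0.4}
    - {"dp":[0,0,-0.1],"yaw":0,"grip":0.4}
    - {"dp":[0,0,-0.03],"yaw":0,"grip":0.4}
    - {"dp":[0,0,0],"yaw":0,"grip":0.4}

```text
clock: 5.2
position: [0.5539, 0.0132, 0.1561]
ee_rot: [-0.0, 0.748, 0.663, -0.0]
contact_force: [0.3, -0.5, -6.2]
width: 0.0552
gripper_force: 65.9
```

Run:
```python
from h import *
s=manip.get_state(); print(s["clock"],s["position"],s["contact_force"],s["width"])
cv2.imwrite("pics/s2.png",cams.get_image("scene")[170:370,220:420].repeat(3,0).repeat(3,1))
```

```text
5.2 [0.55385272 0.01322953 0.15609299] [ 0.30656666 -0.46304137 -6.21984714] 0.05519922396492749
```

View pics/s2.png

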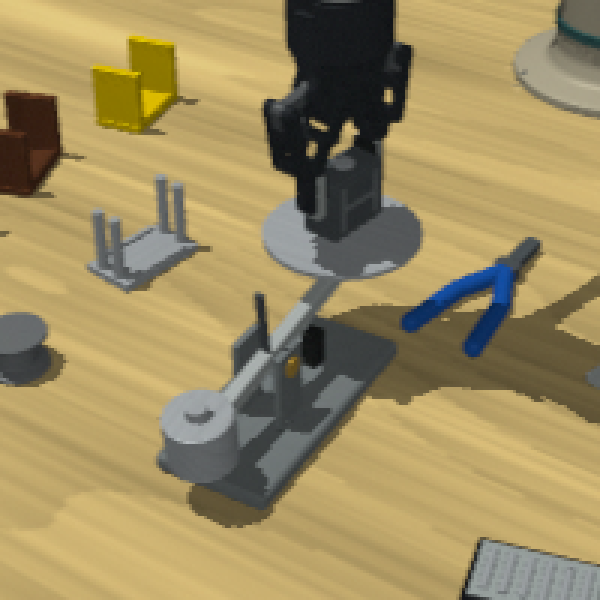

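The scene shows the casting upright in the fingers, over the middle of the raised pan at crop (345,230). Lowering gently.

step_arm:
  increments:
    - {"dp":[0,0,-0.02],"yaw":0,"grip":0.4}
    - {"dp":[0,0,-0.01],"yaw":0,"grip":0.4}
    - {"dp":[0,0,-0.01],"yaw":0,"grip":0.4}
    - {"dp":[0,0,0],"yaw":0,"grip":0.4}

```text
clock: 5.75
position: [0.5541, 0.0126, 0.1482]
ee_rot: [-0.0, 0.748, 0.663, -0.0]
contact_force: [-0.5, 0.5, -5.7]
width: 0.0552
gripper_force: 66.0
```

step_arm:
  increments:
    - {"dp":[0,0,-0.01],"yaw":0,"grip":0.4}
    - {"dp":[0,0,0],"yaw":0,"grip":0.4}

```text
clock: 6.0
position: [0.5544, 0.0125, 0.1465]
ee_rot: [0.0, 0.748, 0.663, 0.0]
contact_force: [-0.1, -0.5, -5.6]
width: 0.055
gripper_force: 66.2
```

step_arm:
  increments:
    - {"dp":[0,0,-0.01],"yaw":0,"grip":0.4}
    - {"dp":[0,0,0],"yaw":0,"grip":0.4}

```text
clock: 6.25
position: [0.5543, 0.0126, 0.1445]
ee_rot: [0.0, 0.748, 0.663, 0.0]
contact_force: [-1.4, -0.3, -2.5]
width: 0.0552
gripper_force: 66.7
```

Contact: the pan now carries about 3 N. I'll follow it most of the way down so the release is gentle.

step_arm:
  increments:
    - {"dp":[0,0,-0.02],"yaw":0,"grip":0.4}
    - {"dp":[0,0,-0.02],"yaw":0,"grip":0.4}
    - {"dp":[0,0,-0.02],"yaw":0,"grip":0.4}
    - {"dp":[0,0,-0.02],"yaw":0,"grip":0.4}
    - {"dp":[0,0,0],"yaw":0,"grip":0.4}

```text
clock: 6.88
position: [0.554, 0.0125, 0.1278]
ee_rot: [-0.0, 0.748, 0.663, -0.0]
contact_force: [-0.7, -1.0, -1.9]
width: 0.0552
gripper_force: 66.4
```

step_arm:
  increments:
    - {"dp":[0,0,0],"yaw":0,"grip":0.7}
    - {"dp":[0,0,0],"yaw":0,"grip":1}
    - {"dp":[0,0,0],"yaw":0,"grip":1}
    - {"dp":[0,0,0],"yaw":0,"grip":1}
    - {"dp":[0,0,0],"yaw":0,"grip":1}

```text
clock: 7.5
position: [0.5543, 0.0126, 0.1284]
ee_rot: [0.0, 0.748, 0.663, 0.0]
contact_force: [-0.4, -0.6, -0.3]
width: 0.0853
gripper_force: 0.0
```

step_arm:
  increments:
    - {"dp":[0,0,0.1],"yaw":0,"grip":1}
    - {"dp":[0,0,0.25],"yaw":0,"grip":1}
    - {"dp":[0,0,0.2],"yaw":0,"grip":1}
    - {"dp":[0,0,0],"yaw":-1,"grip":1}
    - {"dp":[0,0,0],"yaw":-1,"grip":1}

```text
clock: 8.12
position: [0.5544, 0.0126, 0.2392]
ee_rot: [0.001, 0.84, 0.542, 0.001]
contact_force: [-0.5, 0.4, -0.5]
width: 0.0852
gripper_force: 0.0
```

Run:
```python
from h import *
s=manip.get_state(); print(s["clock"],s["position"],s["contact_force"],s["width"])
cv2.imwrite("pics/s3.png",cams.get_image("scene")[170:370,220:420].repeat(3,0).repeat(3,1))
```

```text
8.125 [0.55444914 0.01255015 0.23919544] [-0.50992778  0.41420348 -0.48456399] 0.08522166034011489
```

View pics/s3.png

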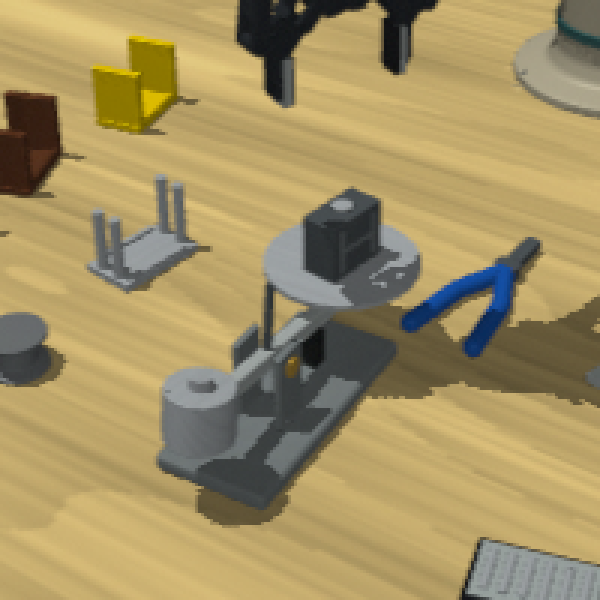

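The beam has settled with the pan down, and the counterweight end at crop (200,400) has risen. The casting stands upright at crop (343,235), so it is solid and goes in the steel post nest. Turning to regrip across its width.

step_arm:
  increments:
    - {"dp":[0,0,0],"yaw":-1,"grip":1}
    - {"dp":[0,0,0],"yaw":-1,"grip":1}
    - {"dp":[0,0,0],"yaw":-1,"grip":1}
    - {"dp":[0,0,0],"yaw":-1,"grip":1}
    - {"dp":[0,0,0],"yaw":-1,"grip":1}

```text
clock: 8.8
position: [0.5541, 0.0126, 0.2381]
ee_rot: [-0.0, 0.98, 0.197, -0.0]
contact_force: [0.0, 0.4, 0.8]
width: 0.0854
gripper_force: 0.0
```

step_arm:
  increments:
    - {"dp":[0,0,0],"yaw":-1,"grip":1}
    - {"dp":[0,0,0],"yaw":-1,"grip":1}
    - {"dp":[0,0,0],"yaw":-1,"grip":1}
    - {"dp":[0,0,0],"yaw":-0.47,"grip":1}
    - {"dp":[0,0,0],"yaw":0,"grip":1}

```text
clock: 9.43
position: [0.5542, 0.0126, 0.2382]
ee_rot: [0.0, 0.998, -0.059, -0.0]
contact_force: [0.0, -0.1, 0.5]
width: 0.0853
gripper_force: 0.0
```

Run:
```python
from h import *
s=manip.get_state(); c=cams.get_calibration("wrist"); w=cams.get_image("wrist"); cv2.imwrite("pics/w4.png",w)
print(s["clock"],s["position"],s["ee_rot"],s["qpos"])
print("cast",proj(c,(.5545,.0126,.129+.003)),"steel",proj(c,(.549,-.193,.008)))
q=s["ee_rot"]; print("toolx deg",np.degrees(2*np.arctan2(q[2],q[1])))
```

```text
9.425 [0.5541596  0.01257803 0.23816986] [ 5.00474346e-05  9.98265162e-01 -5.88782044e-02 -1.45778925e-04] [-1.02768646e-01  2.55846336e-01  1.57931386e+00 -1.16831286e-04
  1.30671935e+00  1.58588275e+00]
cast [318.31975257 247.83198775] steel [517.21188481 191.19573343]
toolx deg -6.750849618679307
```

View pics/w4.png

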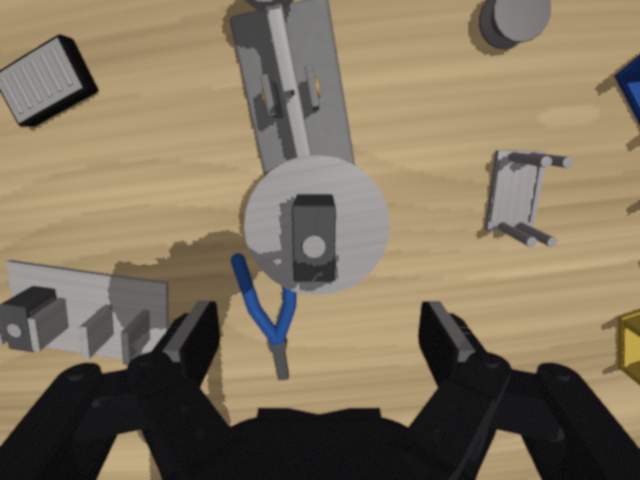

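The boss is at (314,247) against a predicted (318,248), so the casting is within 1.5 mm of the tool axis. The steel nest is where expected, around (515,192). Descending to regrip.

step_arm:
  increments:
    - {"dp":[0,0.005,-0.2],"yaw":0,"grip":1}
    - {"dp":[0,0,-0.2],"yaw":0,"grip":1}
    - {"dp":[0,0,-0.15],"yaw":0,"grip":1}
    - {"dp":[0,0,-0.05],"yaw":0,"grip":1}
    - {"dp":[0,0,0],"yaw":0,"grip":0.6}

```text
clock: 10.1
position: [0.5543, 0.0136, 0.1182]
ee_rot: [0.0, 0.998, -0.06, -0.0]
contact_force: [0.3, -0.3, 1.3]
width: 0.0697
gripper_force: 0.0
```

step_arm:
  increments:
    - {"dp":[0,0,0],"yaw":0,"grip":0.4}
    - {"dp":[0,0,0],"yaw":0,"grip":0.3}
    - {"dp":[0,0,0],"yaw":0,"grip":0.2}
    - {"dp":[0,0,0],"yaw":0,"grip":0.1}
    - {"dp":[0,0,0],"yaw":0,"grip":0.1}

```text
clock: 10.72
position: [0.5552, 0.0141, 0.1198]
ee_rot: [-0.0, 0.998, -0.06, 0.001]
contact_force: [0.7, 1.9, 5.7]
width: 0.0291
gripper_force: 61.1
```

step_arm:
  increments:
    - {"dp":[0,0,0.05],"yaw":0,"grip":0.1}
    - {"dp":[0,0,0.2],"yaw":0,"grip":0.1}
    - {"dp":[0,0,0.25],"yaw":0,"grip":0.1}
    - {"dp":[0,-0.25,0],"yaw":0,"grip":0.1}
    - {"dp":[0,-0.25,0],"yaw":0,"grip":0.1}

```text
clock: 11.35
position: [0.5534, -0.0872, 0.2185]
ee_rot: [0.0, 0.998, -0.059, -0.0]
contact_force: [1.0, 0.5, -6.2]
width: 0.0293
gripper_force: 61.0
```

step_arm:
  increments:
    - {"dp":[0,0,0],"yaw":0,"grip":0.1}
    - {"dp":[0,0,0],"yaw":0,"grip":0.1}

```text
clock: 11.6
position: [0.5532, -0.0864, 0.2174]
ee_rot: [-0.0, 0.998, -0.061, -0.001]
contact_force: [-0.5, -0.8, -6.7]
width: 0.0293
gripper_force: 61.5
```

Run:
```python
from h import *
s=manip.get_state(); c=cams.get_calibration("wrist"); w=cams.get_image("wrist"); 
print(s["clock"],s["position"],s["contact_force"],s["width"])
p=proj(c,(.549,-.193,.02)); print(p)
x,y=p.astype(int); x0,y0=max(x-100,0),max(y-80,0)
crop=w[y0:y0+180,x0:x0+230]; print(x0,y0)
cv2.imwrite("pics/w5.png",w); cv2.imwrite("pics/w5c.png",cv2.resize(crop,None,fx=3,fy=3,interpolation=cv2.INTER_CUBIC))
```

```text
11.6 [ 0.55316985 -0.08638259  0.21740205] [-0.49256895 -0.80812667 -6.72249103] 0.02928920376732857
[432.81903292 206.754636  ]
332 126
```

View pics/w5c.png

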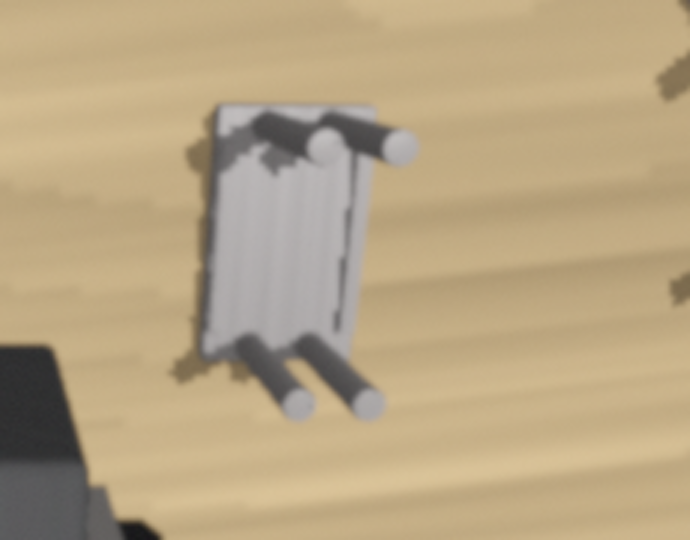

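The crop shows the empty steel nest with four post tops at (325,147), (400,147), (298,404) and (367,404). Their mean gives the nest centre.

Run:
```python
from h import *
s=manip.get_state(); c=cams.get_calibration("wrist"); f=lambda q:(332+(q[0]-1)/3,126+(q[1]-1)/3)
P=np.array([onz(c,f(q),.064) for q in((325,147),(400,147),(298,404),(367,404))]); print(P.round(4).tolist(),P.mean(0))
d=P[:2].mean(0)-P[2:].mean(0); print("yaw",np.degrees(np.arctan2(d[1],d[0])),np.linalg.norm(d))
F=np.array([onz(c,f(q),.010) for q in((217,105),(373,108),(345,355),(203,352))]); print(F.round(4).tolist(),F.mean(0))
q=s["ee_rot"]; print("toolx",np.degrees(2*np.arctan2(q[2],q[1])),s["position"])
```

```text
[[0.5857, -0.1853], [0.5835, -0.2051], [0.5147, -0.1765], [0.5123, -0.196]] [ 0.54906424 -0.19069903]
yaw -7.147131965765111 0.07164222108938927
[[0.5935, -0.1701], [0.5872, -0.2185], [0.5072, -0.2087], [0.514, -0.1616]] [ 0.55046512 -0.18973952]
toolx -6.889613042640129 [ 0.55335022 -0.0858463   0.21757361]
```

step_arm:
  increments:
    - {"dp":[-0.02,-0.26,0],"yaw":0,"grip":0.1}
    - {"dp":[0,-0.26,0],"yaw":0,"grip":0.1}
    - {"dp":[0,0,-0.25],"yaw":0,"grip":0.1}
    - {"dp":[0,0,-0.25],"yaw":0,"grip":0.1}
    - {"dp":[0,0,-0.05],"yaw":0,"grip":0.1}

```text
clock: 12.28
position: [0.5472, -0.188, 0.1047]
ee_rot: [-0.002, 0.998, -0.059, -0.005]
contact_force: [-1.3, 0.6, -6.2]
width: 0.0293
gripper_force: 61.9
```

step_arm:
  increments:
    - {"dp":[0,0,0],"yaw":0,"grip":0.1}

```text
clock: 12.4
position: [0.5507, -0.1898, 0.1085]
ee_rot: [-0.0, 0.998, -0.059, -0.0]
contact_force: [0.4, -0.3, -4.8]
width: 0.0291
gripper_force: 62.0
```

Run:
```python
from h import *
s=manip.get_state(); w=cams.get_image("wrist"); sc=cams.get_image("scene")[170:290,200:330]
print(s["clock"],s["position"],s["contact_force"],s["width"])
A=cv2.resize(sc,None,fx=3,fy=3,interpolation=cv2.INTER_CUBIC); B=w[120:480,120:520]
cv2.imwrite("pics/w6.png",np.hstack([A,B]))
```

```text
12.4 [ 0.55070269 -0.18977876  0.10852306] [ 0.41052192 -0.25182649 -4.84015922] 0.029111801955767916
```

View pics/w6.png

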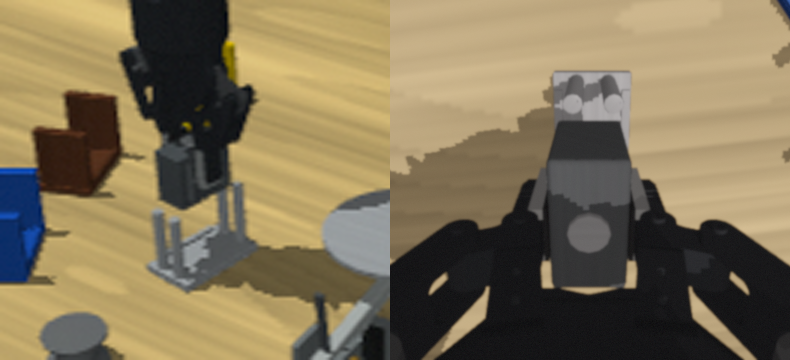

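Run:
```python
from h import *
s=manip.get_state(); c=cams.get_calibration("wrist")
p=[onz(c,q,.064) for q in((302,224),(343,224))]; m=np.mean(p,0); a=np.radians(-7.0); u=np.array([np.cos(a),np.sin(a)])
z=s["position"][2]-.038+.051
print("posts",p,"nest centre",m-.036*u,"boss",onz(c,(319,353),z),"front top edge",onz(c,(590-270,160+120),z-.003)-.028*u,"bottom edge",onz(c,(590-270,121+120),z-.051)-.028*u,s["position"])
```

```text
posts [array([ 0.58617539, -0.18671108]), array([ 0.58378611, -0.20660829])] nest centre [ 0.54924908 -0.19227239] boss [ 0.5539348  -0.19101883] front top edge [ 0.55281386 -0.19113292] bottom edge [ 0.55135437 -0.1912698 ] [ 0.55207062 -0.19064304  0.11046255]
```

The casting is about 3 mm too far forward relative to the posts. Correcting that and lowering between the posts.

step_arm:
  increments:
    - {"dp":[-0.014,-0.003,0],"yaw":0,"grip":0.1}
    - {"dp":[0,0,-0.04],"yaw":0,"grip":0.1}
    - {"dp":[0,0,-0.06],"yaw":0,"grip":0.1}
    - {"dp":[0,0,-0.06],"yaw":0,"grip":0.1}
    - {"dp":[0,0,0],"yaw":0,"grip":0.1}

```text
clock: 13.12
position: [0.5462, -0.1905, 0.0745]
ee_rot: [-0.001, 0.998, -0.06, -0.002]
contact_force: [-0.8, -0.2, -4.8]
width: 0.029
gripper_force: 62.1
```

step_arm:
  increments:
    - {"dp":[0,0,-0.04],"yaw":0,"grip":0.1}
    - {"dp":[0,0,-0.04],"yaw":0,"grip":0.1}
    - {"dp":[0,0,0],"yaw":0,"grip":0.1}
    - {"dp":[0,0,0],"yaw":0,"grip":0.1}

```text
clock: 13.62
position: [0.5475, -0.1911, 0.0604]
ee_rot: [0.0, 0.998, -0.06, 0.0]
contact_force: [-0.2, 0.3, -4.7]
width: 0.0294
gripper_force: 62.1
```

step_arm:
  increments:
    - {"dp":[0.004,0,-0.03],"yaw":0,"grip":0.1}
    - {"dp":[0,0,-0.02],"yaw":0,"grip":0.1}
    - {"dp":[0,0,0],"yaw":0,"grip":0.1}
    - {"dp":[0,0,0],"yaw":0,"grip":0.1}

```text
clock: 14.12
position: [0.5483, -0.191, 0.0503]
ee_rot: [0.0, 0.998, -0.06, 0.0]
contact_force: [-0.9, -1.0, -5.8]
width: 0.0292
gripper_force: 62.1
```

step_arm:
  increments:
    - {"dp":[0,0,-0.01],"yaw":0,"grip":0.1}
    - {"dp":[0,0,0],"yaw":0,"grip":0.1}

```text
clock: 14.38
position: [0.5481, -0.191, 0.0482]
ee_rot: [0.0, 0.998, -0.06, -0.0]
contact_force: [0.1, 0.6, -5.7]
width: 0.0291
gripper_force: 62.1
```

step_arm:
  increments:
    - {"dp":[0,0,-0.01],"yaw":0,"grip":0.1}
    - {"dp":[0,0,0],"yaw":0,"grip":0.1}

```text
clock: 14.62
position: [0.5484, -0.1911, 0.0471]
ee_rot: [0.0, 0.998, -0.06, 0.0]
contact_force: [-1.2, 0.9, 1.3]
width: 0.0291
gripper_force: 63.0
```

Contact at the expected floor height. Releasing and retreating.

step_arm:
  increments:
    - {"dp":[0,0,-0.003],"yaw":0,"grip":0.3}
    - {"dp":[0,0,0],"yaw":0,"grip":0.6}
    - {"dp":[0,0,0],"yaw":0,"grip":1}
    - {"dp":[0,0,0],"yaw":0,"grip":1}
    - {"dp":[0,0,0],"yaw":0,"grip":1}

```text
clock: 15.25
position: [0.5483, -0.1911, 0.0457]
ee_rot: [0.0, 0.998, -0.06, 0.0]
contact_force: [0.4, -0.4, -0.3]
width: 0.0851
gripper_force: 0.0
```

step_arm:
  increments:
    - {"dp":[0,0,0.1],"yaw":0,"grip":1}
    - {"dp":[0,0,0.25],"yaw":0,"grip":1}
    - {"dp":[0,0,0.25],"yaw":0,"grip":1}
    - {"dp":[-0.1,0,0.25],"yaw":0,"grip":1}
    - {"dp":[-0.2,0,0.1],"yaw":0,"grip":1}

```text
clock: 15.88
position: [0.49, -0.192, 0.239]
ee_rot: [0.002, 0.998, -0.06, 0.003]
contact_force: [-0.2, -0.4, -0.2]
width: 0.0854
gripper_force: 0.0
```

step_arm:
  increments:
    - {"dp":[0,0,0],"yaw":0,"grip":1}
    - {"dp":[0,0,0],"yaw":0,"grip":1}
    - {"dp":[0,0,0],"yaw":0,"grip":1}

```text
clock: 16.25
position: [0.4886, -0.191, 0.2347]
ee_rot: [-0.0, 0.998, -0.06, -0.001]
contact_force: [0.7, 0.6, -0.3]
width: 0.086
gripper_force: 0.0
```

Run:
```python
from h import *
s=manip.get_state(); c=cams.get_calibration("wrist"); w=cams.get_image("wrist"); sc=cams.get_image("scene")[170:290,200:330]
print(s["clock"],s["position"],s["contact_force"],s["width"])
p=proj(c,(.549,-.191,.03)); x,y=p.astype(int); x0,y0=max(x-70,0),max(y-60,0); print(p,x0,y0)
A=cv2.resize(sc,(390,360),interpolation=cv2.INTER_CUBIC); B=cv2.resize(w[y0:y0+120,x0:x0+133],(400,360),interpolation=cv2.INTER_CUBIC)
cv2.imwrite("pics/w7.png",np.hstack([A,B]))
```

```text
16.25 [ 0.48862441 -0.19095485  0.2346721 ] [ 0.71183084  0.59982521 -0.34540628] 0.08602884544658797
[310.57729419 149.65311775] 240 89
```

View pics/w7.png

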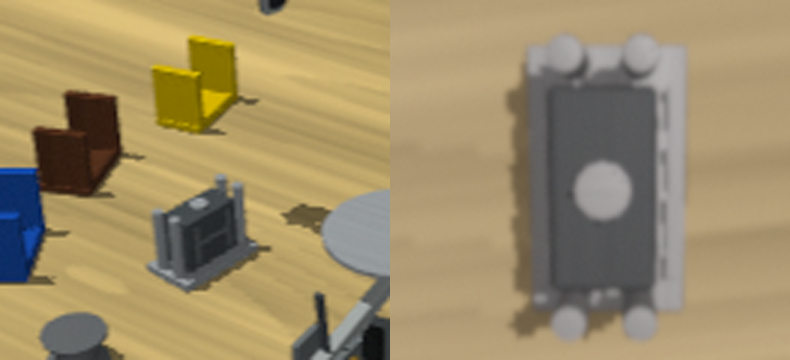

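The casting stands upright in the steel nest. Its boss at (603,190) matches the mean of the four post tops at (604,188), and the top sits below the posts, so it is seated. Handing in.

```bash
python3 -c "
from rig import ticket
print(ticket.sign_off())"
```

```text
the job is handed in; nothing more can be done
None
```

The nearer casting carried the pan down, so it is solid; it now stands let go and centred in the steel post nest, and the job was handed in at about 16 s (no verdict was returned).

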